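# Seat the cutter fixture on the grinder's stage

### The job

Lift the cutter fixture by its blue block off the rest board and settle it on the grinder's stage top, tongue towards the catch, so that its three ball feet sit fully home, one in the cone, one in the groove and one on the flat pad. Lower it gently and feel it into place: do not drop it or press hard, the ground seats bruise above about 25 N. Once all three feet are down, slide the catch fully over the tongue, let go, and leave the other things on the bench where they are.

Things in the scene. Friction and masses are not known exactly. Their poses are not given: they have to be found in the camera images.
- fixture: Loose cutter fixture, 0.6 to 0.9 kg. Aluminium plate (z 14 to 24 mm), 124 mm wide in y, narrowing towards +x to a tongue 24 mm wide, tip at x +85 mm, by a red dot. Blue block on top; toothed cutter, 40 mm across, on the -y side to y -66 mm. Origin under the block, level with the balls' undersides; z up. Fully home its origin is 68.8 mm above the bench.
- head_top (a point): Middle of the top face of the fixture's blue block, at (0, 0, 66) mm in the fixture's frame. The block is 30 mm wide in the fixture's x, 50 mm long in its y, and stands 42 mm above the plate (fixture z 24 to 66 mm). Grip it from above across the 30 mm, fingers closing along the fixture's x, with 30 to 60 N; gripped much harder it chatters on the seats.
- foot_cone (a point): Centre of the ball foot that belongs in the cone: steel ball 16 mm in diameter under the tongue, at (52, 0, 8) mm in the fixture's frame.
- foot_groove (a point): Centre of the 16 mm ball foot that belongs in the groove, at (-30, -45, 8) mm in the fixture's frame.
- foot_flat (a point): Centre of the 16 mm ball foot that belongs on the flat pad, at (-30, 45, 8) mm in the fixture's frame.
- rest: Felted plywood rest board fixed to the bench, 170 x 160 x 14 mm, on which the fixture stands at the start. Origin at the centre of its underside.
- grinder: Small green bench cutter grinder, bolted down; this is the pose of its fixed bed. Bed plate 200 mm (x) by 430 mm (y); motor and cup wheel at the -y end (wheel face at y -126 mm, top at z 177 mm). Origin on the bench below the cross slide, z up, +y away from the wheel. Home, the fixture's axes lie along the grinder's.
- stage_mid (a point): Mid setting of the stage top: (0, 0, 65) mm in the grinder's frame, on the surface of the dark steel top (x -70 to 95, y -75 to 75 mm). IMPORTANT: the top, with its seats and catch, is locked wherever its cross slide was left: up to 5 mm off this point in the grinder's x and also up to 5 mm in its y, never turned. That setting is not measured: see it or find it by feel.
- mid_cone (a point): Home ball centre in the brass cone seat at mid setting: (52, 0, 76.8) mm in the grinder's frame (shift by the unknown setting). Walls rise 35 degrees from level to a mouth 27 mm across, rim at z 76.5 mm: a ball up to 8 mm off centre still enters. A ball d mm off touches a wall 0.7 d mm higher than home. The dry steel grips: a ball set on a wall hangs there and does not slide home.
- mid_groove (a point): Home ball centre in the steel V groove, at mid setting: (-30, -45, 76.8) mm in the grinder's frame (shift by the unknown setting). Same walls, mouth and rim as the cone; 40 mm long, it runs level and straight towards the cone.
- mid_flat (a point): Home ball centre on the round flat pad (28 mm across), at mid setting: (-30, 45, 76.8) mm in the grinder's frame (shift by the unknown setting).
- catch (a joint): Travel of the hold-down catch in m: 0 drawn back (start), 0.026 fully over the tongue. Steel bar 20 mm wide, 8 mm thick, in a guide on the stage top's +x end; slides towards the grinder's -x against about 2 N and stays where left. Underside 1.8 mm above the tongue of a home fixture: it runs into a tongue that is not down.
- catch_mid (a point): Middle of the catch's black upright knob when drawn back, at mid setting: (121, 0, 116) mm in the grinder's frame (shift by the unknown setting; once home, the knob is at y 0, x 121 mm less the travel in the fixture's own frame). Fixed to the bed: does not follow the catch. Knob 14 mm in diameter, z 103 to 129 mm; the guide below it ends at z 101 mm.
- spare_cutter: Spare toothed cutter lying flat, 40 mm across, 16 mm high; origin under its centre. Leave it where it is.
- polish_tin: Black tin with a red lid, 74 mm across, 26 mm high; origin under its centre. Leave it where it is.
- dressing_stone: Grey dressing stone, 100 x 25 x 25 mm, long side along its x; origin under its centre. Leave it where it is.
Things that resemble listed ones, but are neither listed nor needed, are in the scene too. Of the things like the fixture, leave any that is pink or purple; of the rest the smaller one is meant.

How it is judged (in metres and radians):
On the way, in this order (a step that is already met when the one before it is completed fails the run):
1. the fixture is lifted clear of the rest board (height (world z) of fixture above 0.05 m), for 0.1 s.
2. all three ball feet are home in their seats, while the catch is still drawn back (z of foot_cone in the frame of grinder between 0.0738 and 0.0779 m and horizontal distance between foot_cone and mid_cone below 0.01 m and z of foot_groove in the frame of grinder between 0.0738 and 0.0779 m and horizontal distance between foot_groove and mid_groove below 0.01 m and z of foot_flat in the frame of grinder between 0.0738 and 0.0779 m and horizontal distance between foot_flat and mid_flat below 0.01 m and value of joint catch below 0.006 m), for 0.3 s.
At the end, for the whole second after the job is handed in: All three balls are home: each ball centre no more than 1.1 mm above 76.8 mm in the grinder's frame and within 10 mm sideways of its own mid site (the cross slide's setting lies inside that). The catch is at least 21 mm across. The fixture is at rest and released (z of foot_cone in the frame of grinder between 0.0738 and 0.0779 m and horizontal distance between foot_cone and mid_cone below 0.01 m and z of foot_groove in the frame of grinder between 0.0738 and 0.0779 m and horizontal distance between foot_groove and mid_groove below 0.01 m and z of foot_flat in the frame of grinder between 0.0738 and 0.0779 m and horizontal distance between foot_flat and mid_flat below 0.01 m and value of joint catch above 0.021 m and linear speed of fixture below 0.01 m/s and contact force between the fingers and fixture below 0.1 N); the robot touches nothing.
It fails at once if the fixture and the grinder's seats are pressed or knocked together with more than 25 N (contact force between fixture and grinder above 25 N).
It fails at once if the spare cutter is moved by more than 20 mm (distance of spare_cutter from where it was at the start of the episode above 0.02 m).
It fails at once if the polish tin is moved by more than 20 mm (distance of polish_tin from where it was at the start of the episode above 0.02 m).
It fails at once if the dressing stone is moved by more than 20 mm (distance of dressing_stone from where it was at the start of the episode above 0.02 m).
It also fails if it takes over 72 s, if anything falls off the work surface, if the arm or the gripper's body presses on something with over 40 N, if the wrist force passes 120 N, or if a joint passes its speed limit or range.

### The arm

A 6-joint arm with a two-finger parallel gripper is mounted at the origin on the work surface. World frame = base frame: x ahead of the robot, y to its left, z up, the work surface at z = 0. Lengths are in mm, angles in rad, forces in N, time in s.
With the tool pointing down it reaches from about 350 to 975 mm from the base axis. Payload 7.1 kg.
Tool frame: the origin (TCP) lies midway between the tips of the shut fingers; the grasp point (between the pads) lies 19 mm behind it (ctrl.grasp_offset is the distance from the TCP to the grasp point, in mm); z points along the fingers, y is the line along which they close (so a half turn about z gives the same grasp; the last joint's range is limited). The gripper opens to 88 mm and grips with 3 to 60 N. Pads are 20 mm wide; open, the fingers measure 115 mm over their backs; the gripper's body (75 mm by 178 mm) begins 61 mm behind the grasp point.
Start: joints at [1.316, 0.423, 1.63, -0, 1.089, -0.019], TCP at [145.982, 607.696, 222.675] pointing down, gripper open.
Joint ranges: [-3, 3], [-0.9, 2.11], [0.09, 2.58], [-1.31, 4.45], [0.11, 2.69], [-2.54, 2.54]. Speed limits (rad/s): [2.39, 2.39, 3.01, 3.14, 3.14, 3.14].

### API

Orientations are given as a rotation vector (axis times angle).
In Python, from workcell import ctrl gives the robot as it stands. The module is installed in compiled form; this text tells all that it offers.
- The arm moves only by the tool servo_tool, never from a script. Its argument "rows" is a list of rows, each a list of 7 numbers: the turn, a rotation vector about the tool's x, y, z as a fraction of full scale, then the shift along the tool's x, y, z as a fraction of full scale, then the finger opening in mm, from 0 to 87.8. A call has 1 to 10 rows; each row is the pose to reach, as a shift and turn from the pose commanded when the call began, along the tool's axes at that moment; what a row does not reach only later rows make up. Full scale, the value 1, is 20 cm for a shift and 1.5 rad for a turn. A row lasts 1/8 s, in which the tool goes at most 62.5 mm and 10.7 degrees, less where a joint would pass 70% of its speed; a pose out of reach is approached as far as the arm can. A call with a number of a shift or a turn outside -1 to 1 is refused whole. A call with a gripper value outside its range is refused whole. The fingers move at their own pace and stop on an object; the grip force is fixed at half the most. Time passes only in rows, so rows that repeat a pose let the fingers close. It gives the time, the measured TCP pose, the force, the opening and the grip force at its end, in the units of the state.
- ctrl.get_obs(): the state, without advancing time (a new reading comes with each control period).
- ctrl.get_image(name): name is "side" or "top" or "wrist"; returns (picture, depth): 420x560x3 uint8, red, green, blue; 420x560 float32, mm along the optical axis (not along the pixel's ray), 0 where there is no reading.
- ctrl.camera_info(name): a dict with "intrinsics" (3x3 intrinsics, pixels), "R" (3x3) and "t" (3): a world point X has camera coordinates R X + t. Camera axes: x right, y down, z forward; pixel columns grow to the right and rows downward; lengths in mm; the calibration is good to about 2 mm. A picture is of the moment at which its call begins: read the wrist's pose just before it. camera_info takes no time and is no camera call; for the wrist camera it gives the pose at the moment of the call.
- ctrl.close_job(): hands the job in; it is judged then, once.
The state is a dict: "t": time; "qpos": joint angles; "qvel": joint speeds; "joint_torque": joint torques, N m; "ee_pos": TCP position; "orientation": TCP orientation; "ft_force": force on the tool from outside, world axes, zero at the start; "moment": the same for the moment, N m; "width": finger opening in mm; "grasp_force": force on a finger pad.
Only numpy, scipy, OpenCV 4.12 (cv2) and the standard library are available. Lean on these libraries where they do the work, as an engineer would, in place of code of your own. Each camera call takes 0.05 s, during which the arm holds its last target. There are 200 camera calls.

## Working session

There is one attempt and no reset: what is moved stays moved. The work goes in short steps, Python scripts to look and compute and a tool call to move; the robot and the scene stay as the last step left them, time stands still between calls to the robot, and variables do not carry over. Pictures are saved under pics/ and viewed, at most 10 in all, crops included, and the job is handed in when it is done.

Besides the shell and the picture viewer there is one more tool, called as name(argument=value, ...), one argument or row to a line, values as JSON. servo_tool: Moves the arm, as the interface text tells. Its arguments: {"type":"object","properties":{"rows":{"type":"array","items":{"type":"array","items":{"type":"number"}}}},"required":["rows"]}

```bash
mkdir -p pics; cat > h.py <<'E'
import numpy as np, cv2
from workcell import ctrl
from scipy.spatial.transform import Rotation as Ro
def grab(n):
    ci=ctrl.camera_info(n); im,d=ctrl.get_image(n)
    np.savez(f'pics/{n}.npz',im=im,d=d,K=ci['intrinsics'],R=ci['R'],t=ci['t'])
    return im,d,ci
def load(n):
    z=np.load(f'pics/{n}.npz'); return z['im'],z['d'],dict(intrinsics=z['K'],R=z['R'],t=z['t'])
def world(ci,u,v,d):
    K=np.array(ci['intrinsics']);c=np.linalg.inv(K)@np.array([u,v,1.])*d
    return np.array(ci['R']).T@(c-np.array(ci['t']))
def onz(ci,u,v,z):
    K=np.array(ci['intrinsics']);R=np.array(ci['R']);t=np.array(ci['t'])
    o=-R.T@t; r=R.T@np.linalg.inv(K)@np.array([u,v,1.]); return o+r*(z-o[2])/r[2]
def proj(ci,X):
    c=np.array(ci['R'])@np.array(X)+np.array(ci['t']);p=np.array(ci['intrinsics'])@c;return p[:2]/p[2]
def save(n,im,box=None,s=1):
    if box: im=im[box[1]:box[3],box[0]:box[2]]
    cv2.imwrite('pics/'+n,cv2.resize(im,None,fx=s,fy=s,interpolation=cv2.INTER_CUBIC)[:,:,::-1])
def st():
    o=ctrl.get_obs(); print({k:np.round(o[k],3).tolist() for k in('t','ee_pos','orientation','ft_force','moment','width','grasp_force')})
E
python3 - <<'E'
from h import *
st(); print(ctrl.grasp_offset)
a=grab('top')[0]; b=grab('side')[0]
print(ctrl.camera_info('top'))
save('a.png',a,s=1.4)
save('b.png',b,s=1.4)
E
```

```text
{'t': 0.0, 'ee_pos': [145.853, 607.169, 221.896], 'orientation': [-0.369, -3.12, 0.002], 'ft_force': [0.086, -0.1, 0.06], 'moment': [0.023, 0.004, 0.002], 'width': 87.583, 'grasp_force': 0.0}
18.700000000000003
{'intrinsics': array([[508.73772079,   0.        , 276.23236839],
       [  0.        , 508.73772079, 209.38738817],
       [  0.        ,   0.        ,   1.        ]]), 'R': array([[ 0.0857577 , -0.99629634,  0.00626281],
       [-0.97025396, -0.08494112, -0.2266986 ],
       [ 0.22639095,  0.01336463, -0.97394483]]), 't': array([ 124.83211809,  546.56889425, 1112.76906952])}
```

View pics/a.png

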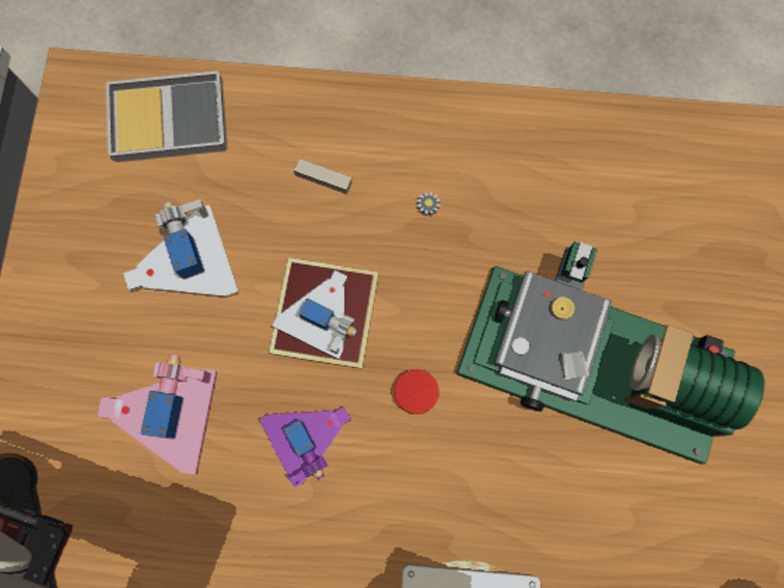

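View pics/b.png

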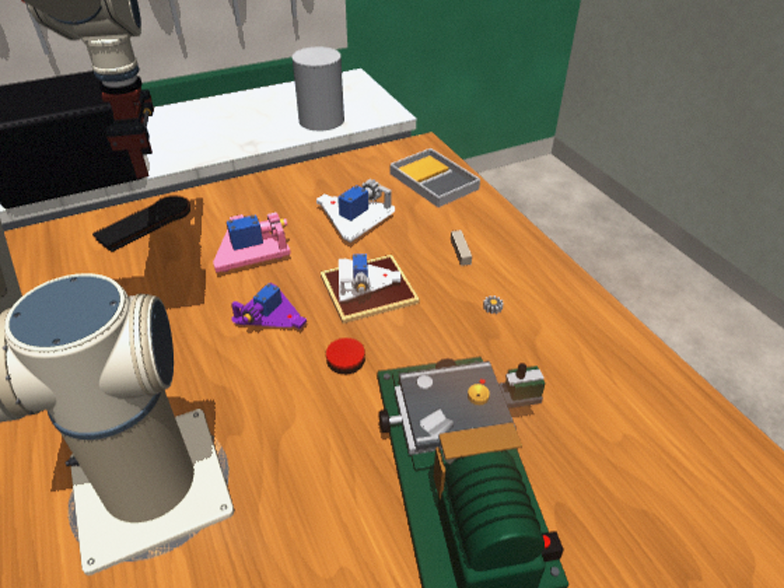

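The top picture shows the meant fixture (white, smaller) on the board with its block at about (318,315) and its red dot at (333,290). The stage has the cone at (563,308), flat pad at (521,346), groove at (573,365) and the knob at (580,262). All are in 1.4x pixels.

```bash
python3 - <<'E'
from h import *
im,d,ci=load('top')
for n,u,v,z in [('block',318,315,80),('dot',333,290,38),('cone',563,308,76.5),('flat',521,346,69),('groove',573,365,76),('knob',580,262,129),('bedA',494,268,20),('bedB',459,373,20),('bedC',706,461,20)]:
    print(n,onz(ci,u/1.4,v/1.4,z).round(1), world(ci,u/1.4,v/1.4,d[int(v/1.4),int(u/1.4)]).round(1))
w=ctrl.camera_info('wrist'); print(w)
o=ctrl.get_obs();R=Ro.from_rotvec(o['orientation']).as_matrix();print(R.round(3))
C=-w['R'].T@w['t'];print('cam in tool',R.T@(C-o['ee_pos']),(R.T@w['R'].T).round(3))
E
```

```text
block [483.9 278.7  80. ] [484.4 278.9  77.5]
dot [536.9 262.7  38. ] [536.4 262.5  40.1]
cone [ 530.7 -115.9   76.5] [ 531.7 -116.9   72.4]
flat [463.8 -51.9  69. ] [464.3 -52.5  65.9]
groove [ 439.2 -134.7   76. ] [ 440.5 -136.9   67.7]
knob [ 594.8 -127.8  129. ] [ 597.2 -129.8  121.4]
bedA [604.1  -8.5  20. ] [604.6  -8.8  18.3]
bedB [417.8  40.3  20. ] [417.6  40.5  21.3]
bedC [ 309.6 -369.2   20. ] [ 309.5 -367.6   23.4]
{'intrinsics': array([[325.46627131,   0.        , 278.59259563],
       [  0.        , 325.46627131, 207.49772464],
       [  0.        ,   0.        ,   1.        ]]), 'R': array([[ 0.23316808,  0.9724341 , -0.00213557],
       [ 0.94342707, -0.22567935,  0.24292836],
       [ 0.23574987, -0.05865789, -0.97004188]]), 't': array([-623.10175022,  -29.45667743,  390.05215979])}
[[-0.972  0.234 -0.   ]
 [ 0.234  0.972 -0.001]
 [ 0.    -0.001 -1.   ]]
cam in tool [  66.43962351   -0.84033536 -162.17724696] [[ 0.    -0.97  -0.243]
 [ 1.     0.001 -0.001]
 [ 0.001 -0.243  0.97 ]]
```

```bash
cat >> h.py <<'E'
def mv(p,yaw=None,ref=None):
    """fractions to reach world p with tool y at yaw deg, tool pointing down"""
    o=ctrl.get_obs();R=Ro.from_rotvec(o['orientation']).as_matrix()
    r=np.zeros(3)
    if yaw is not None:
        c,s=np.cos(np.radians(yaw)),np.sin(np.radians(yaw))
        T=np.array([[s*-1,c,0],[c,s,0],[0,0,-1]]).T.copy()
        T=np.column_stack([[-s,c,0],[c,s,0],[0,0,-1]])
        r=Ro.from_matrix(R.T@T).as_rotvec()/1.5
    print('turn',r.round(4),'shift',(R.T@(np.array(p)-o['ee_pos'])/200).round(4),'dist',np.linalg.norm(np.array(p)-o['ee_pos']).round(1))
E
python3 - <<'E'
from h import *
mv([484,279,200],-16.8)
E
```

```text
turn [-7.0000e-04  7.0000e-04  1.0855e+00] shift [-2.0273 -1.2006  0.1116] dist 471.8
```

servo_tool(
  rows=[
    [0,0,0.12,-0.25,-0.15,0,87.8],
    [0,0,0.24,-0.5,-0.3,0,87.8],
    [0,0,0.36,-0.75,-0.45,0,87.8],
    [0,0,0.48,-1,-0.6,0,87.8],
    [0,0,0.6,-1,-0.6,0,87.8],
    [0,0,0.6,-1,-0.6,0,87.8],
  ],
)

```text
t: 0.85
ee_pos: [312.8, 443.7, 222.5]
orientation: [-1.689, -2.649, 0.001]
ft_force: [-0.6, -0.9, 0.2]
width: 87.9
grasp_force: 0.0
```

```bash
python3 - <<'E'
from h import *
mv([484,279,200],-16.8);st()
E
```

```text
turn [-3.000e-04  2.000e-04  4.856e-01] shift [-1.1075  0.4291  0.1124] dist 238.6
{'t': 0.85, 'ee_pos': [312.807, 443.682, 222.483], 'orientation': [-1.689, -2.649, 0.001], 'ft_force': [-0.634, -0.872, 0.223], 'moment': [-0.083, 0.13, 0.053], 'width': 87.901, 'grasp_force': 0.0}
```

servo_tool(
  rows=[
    [0,0,0.12,-0.28,0.11,0.03,87.8],
    [0,0,0.24,-0.56,0.22,0.06,87.8],
    [0,0,0.36,-0.84,0.33,0.08,87.8],
    [0,0,0.486,-1,0.43,0.1,87.8],
    [0,0,0.486,-1,0.43,0.1,87.8],
    [0,0,0.486,-1,0.43,0.1,87.8],
  ],
)

```text
t: 1.6
ee_pos: [473.9, 299.8, 202.4]
orientation: [-2.518, -1.878, 0.001]
ft_force: [-0.3, 0.7, -0.6]
width: 88.0
grasp_force: 0.0
```

```bash
python3 - <<'E'
from h import *
st();im=grab('wrist')[0];save('c.png',im,s=1.4)
E
```

```text
{'t': 1.6, 'ee_pos': [473.879, 299.777, 202.378], 'orientation': [-2.518, -1.878, 0.001], 'ft_force': [-0.311, 0.677, -0.583], 'moment': [-0.063, 0.068, -0.012], 'width': 88.039, 'grasp_force': 0.0}
```

View pics/c.png

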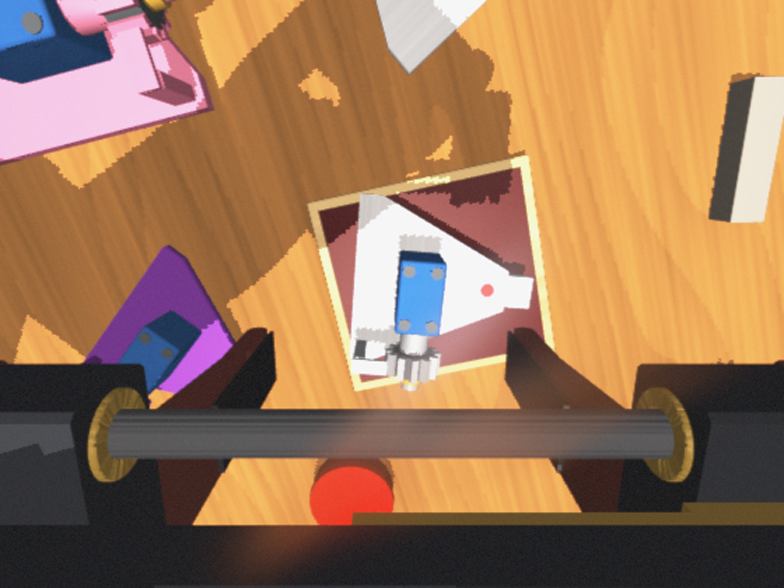

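The wrist picture shows the fixture with its block top spanning about (399..446, 264..335) and the dot at (487,291), 1.4x pixels. Nothing blocks the grip.

```bash
python3 - <<'E'
from h import *
im,d,ci=load('wrist')
vs,us=np.mgrid[260:360,400:640][0:2] if 0 else np.mgrid[165:262,240:400]
K=ci['intrinsics'];P=np.stack([us.ravel(),vs.ravel(),np.ones(us.size)])
c=np.linalg.inv(K)@P*d[vs,us].ravel(); W=(ci['R'].T@(c-ci['t'][:,None])).T
rgb=im[vs,us].reshape(-1,3).astype(int)
m=(W[:,2]>72)&(W[:,2]<90)&(us.ravel()>275)&(us.ravel()<325)&(vs.ravel()<240)
B=W[m]; print(m.sum(),np.median(B[:,2]))
r=cv2.minAreaRect(B[:,:2].astype(np.float32));print('block',r)
m=(rgb[:,0]>190)&(rgb[:,1]<130)&(rgb[:,2]<130)&(us.ravel()>335)&(us.ravel()<360);print('dot',m.sum(),W[m].mean(0))
m=(abs(W[:,2]-38)<5)
for u,v in[(532,293),(421,299),(487,291)]:print(onz(ci,u/1.4,v/1.4,80 if u==421 else 38))
E
```

```text
1779 79.93197099475175
block ((488.46112060546875, 282.88970947265625), (50.26116943359375, 30.001163482666016), 68.93830108642578)
dot 0 [nan nan nan]
[568.66414115 251.85287412  38.        ]
[489.15295439 282.57423459  80.        ]
[537.11189434 262.81554097  38.        ]<stdin>:10: RuntimeWarning: Mean of empty slice.
  ret = um.true_divide(
```

```bash
python3 - <<'E'
from h import *
mv([488.5,282.9,130],-21.1)
E
```

```text
turn [-0.0004  0.0002  0.0526] shift [-0.0608  0.0957  0.3625] dist 76.0
```

servo_tool(
  rows=[
    [0,0,0.0526,-0.03,0.05,0.18,87.8],
    [0,0,0.0526,-0.061,0.096,0.362,87.8],
    [0,0,0.0526,-0.061,0.096,0.362,87.8],
    [0,0,0.0526,-0.061,0.096,0.362,87.8],
  ],
)

```text
t: 2.15
ee_pos: [489.4, 283.1, 131.4]
orientation: [-2.593, -1.774, -0.002]
ft_force: [-0.2, 0.3, -0.2]
width: 87.6
grasp_force: 0.0
```

```bash
python3 - <<'E'
from h import *
mv([488.5,282.9,50],-21.1);st()
E
```

```text
turn [ 0.0004 -0.0006 -0.0016] shift [-0.0031 -0.0041  0.4068] dist 81.4
{'t': 2.15, 'ee_pos': [489.414, 283.123, 131.367], 'orientation': [-2.593, -1.774, -0.002], 'ft_force': [-0.216, 0.311, -0.183], 'moment': [-0.116, 0.129, 0.007], 'width': 87.629, 'grasp_force': 0.0}
```

servo_tool(
  rows=[
    [0,0,0,0,0,0.2,87.8],
    [0,0,0,-0.003,-0.004,0.36,87.8],
    [0,0,0,-0.003,-0.004,0.405,87.8],
    [0,0,0,-0.003,-0.004,0.405,87.8],
    [0,0,0,-0.003,-0.004,0.405,40],
    [0,0,0,-0.003,-0.004,0.405,20],
    [0,0,0,-0.003,-0.004,0.405,20],
    [0,0,0,-0.003,-0.004,0.405,20],
    [0,0,0,-0.003,-0.004,0.405,20],
    [0,0,0,-0.003,-0.004,0.405,20],
  ],
)

```text
t: 3.4
ee_pos: [488.5, 281.6, 49.2]
orientation: [-2.595, -1.771, 0.0]
ft_force: [-0.3, 0.8, -0.3]
width: 31.4
grasp_force: 0.0
```

```bash
python3 - <<'E'
from h import *
mv([488.5,282.9,150],-21.1);st()
E
```

```text
turn [-0.0001  0.0001 -0.0031] shift [ 0.0059 -0.0025 -0.5039] dist 100.8
{'t': 3.4, 'ee_pos': [488.527, 281.609, 49.222], 'orientation': [-2.595, -1.771, 0.0], 'ft_force': [-0.321, 0.767, -0.259], 'moment': [-0.04, 0.135, 0.014], 'width': 31.449, 'grasp_force': 0.0}
```

Almost closed; finish closing, then lift.

servo_tool(
  rows=[
    [0,0,0,0,0,0,20],
    [0,0,0,0,0,0,20],
    [0,0,0,0,0,0,20],
  ],
)

```text
t: 3.78
ee_pos: [488.6, 281.6, 49.2]
orientation: [2.595, 1.771, -0.0]
ft_force: [-0.6, -0.6, -0.9]
width: 29.7
grasp_force: 30.0
```

servo_tool(
  rows=[
    [0,0,0,0,0,-0.03,20],
    [0,0,0,0,0,-0.1,20],
    [0,0,0,0,0,-0.2,20],
    [0,0,0,0,0,-0.35,20],
    [0,0,0,0,0,-0.5,20],
    [0,0,0,0,0,-0.65,20],
    [0,0,0,0,0,-0.65,20],
    [0,0,0,0,0,-0.65,20],
  ],
)

```text
t: 4.78
ee_pos: [487.7, 281.2, 178.5]
orientation: [-2.595, -1.771, 0.002]
ft_force: [-0.3, -0.4, -8.0]
width: 30.0
grasp_force: 30.0
```

```bash
python3 - <<'E'
from h import *
st();im=grab('wrist')[0];save('d.png',im,s=1.4)
E
```

```text
{'t': 4.775, 'ee_pos': [487.702, 281.193, 178.481], 'orientation': [-2.595, -1.771, 0.002], 'ft_force': [-0.294, -0.44, -7.993], 'moment': [-0.077, 0.158, 0.004], 'width': 29.971, 'grasp_force': 29.996}
```

View pics/d.png

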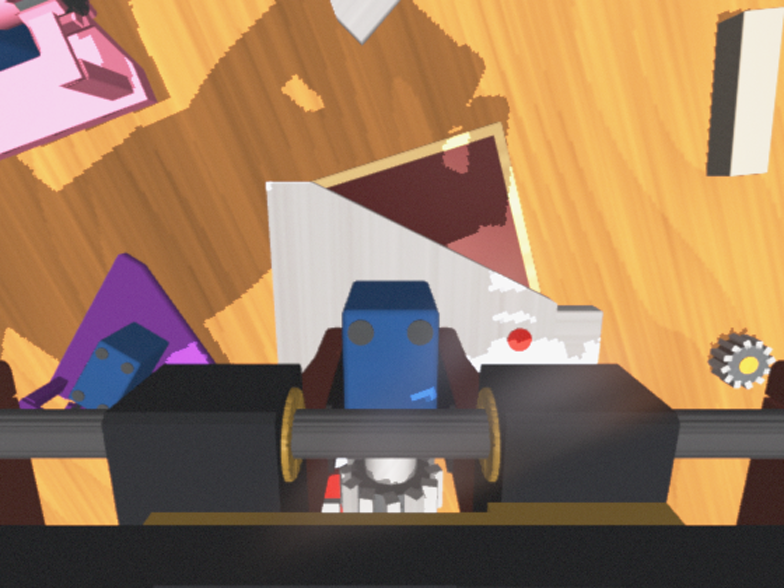

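Held cleanly: the block sits between the pads and the force reads about 7.7 N. The plate, dot (520,340) and cutter are visible with no obvious tilt. Next I move to view the stage.

```bash
python3 - <<'E'
from h import *
im,d,ci=load('wrist')
# plate plane in the image (1.4px region x 290-340,y 200-330)
vs,us=np.mgrid[150:230,200:235];P=np.stack([us.ravel(),vs.ravel(),np.ones(us.size)])
W=(ci['R'].T@(np.linalg.inv(ci['intrinsics'])@P*d[vs,us].ravel()-ci['t'][:,None])).T
A=np.c_[W[:,:2]-W[:,:2].mean(0),np.ones(len(W))];print(np.linalg.lstsq(A,W[:,2],rcond=None)[0])
mv([467,-232,300],-14.8)
E
```

```text
[  0.84259457  -0.1921265  168.14816072]
turn [-0.0012  0.0013 -0.0764] shift [-2.4276  0.8382 -0.6069] dist 527.8
```

servo_tool(
  rows=[
    [0,0,0,-0.1,0,-0.2,20],
    [0,0,0,-0.3,0.02,-0.4,20],
    [0,0,0,-0.5,0.04,-0.55,20],
    [0,0,0,-0.7,0.06,-0.6,20],
    [0,0,0,-0.9,0.08,-0.6,20],
    [0,0,0,-1,0.1,-0.6,20],
    [0,0,0,-1,0.1,-0.6,20],
  ],
)

```text
t: 5.7
ee_pos: [433.2, 87.0, 298.0]
orientation: [-2.596, -1.768, 0.004]
ft_force: [-0.2, 0.6, -8.1]
width: 29.8
grasp_force: 30.0
```

servo_tool(
  rows=[
    [0,0,0,-0.2,0.06,0,20],
    [0,0,-0.02,-0.4,0.12,0,20],
    [0,0,-0.04,-0.6,0.18,0,20],
    [0,0,-0.06,-0.8,0.24,0,20],
    [0,0,-0.07,-1,0.3,0,20],
    [0,0,-0.07,-1,0.3,0,20],
  ],
)

```text
t: 6.45
ee_pos: [417.4, -121.5, 298.4]
orientation: [-2.5, -1.901, 0.001]
ft_force: [0.6, -0.1, -7.8]
width: 29.3
grasp_force: 30.0
```

```bash
python3 - <<'E'
from h import *
mv([467,-232,300],-14.8);st()
E
```

```text
turn [-0.0009  0.0001 -0.0083] shift [-0.4661  0.387  -0.0083] dist 121.2
{'t': 6.45, 'ee_pos': [417.356, -121.487, 298.431], 'orientation': [-2.5, -1.901, 0.001], 'ft_force': [0.619, -0.06, -7.803], 'moment': [-0.03, 0.109, 0.012], 'width': 29.312, 'grasp_force': 29.998}
```

servo_tool(
  rows=[
    [0,0,-0.008,-0.2,0.16,0,20],
    [0,0,-0.008,-0.4,0.33,-0.01,20],
    [0,0,-0.008,-0.466,0.387,-0.01,20],
    [0,0,-0.008,-0.466,0.387,-0.01,20],
    [0,0,-0.008,-0.466,0.387,-0.01,20],
    [0,0,-0.008,-0.466,0.387,-0.01,20],
  ],
)

```text
t: 7.2
ee_pos: [467.0, -229.1, 301.2]
orientation: [-2.485, -1.921, 0.0]
ft_force: [0.4, 0.5, -8.1]
width: 30.0
grasp_force: 30.0
```

```bash
python3 - <<'E'
from h import *
st();im=grab('wrist')[0];save('e.png',im,s=1.4)
E
```

```text
{'t': 7.2, 'ee_pos': [466.969, -229.064, 301.161], 'orientation': [-2.485, -1.921, 0.0], 'ft_force': [0.387, 0.508, -8.085], 'moment': [-0.087, 0.052, -0.007], 'width': 29.952, 'grasp_force': 29.992}
```

View pics/e.png

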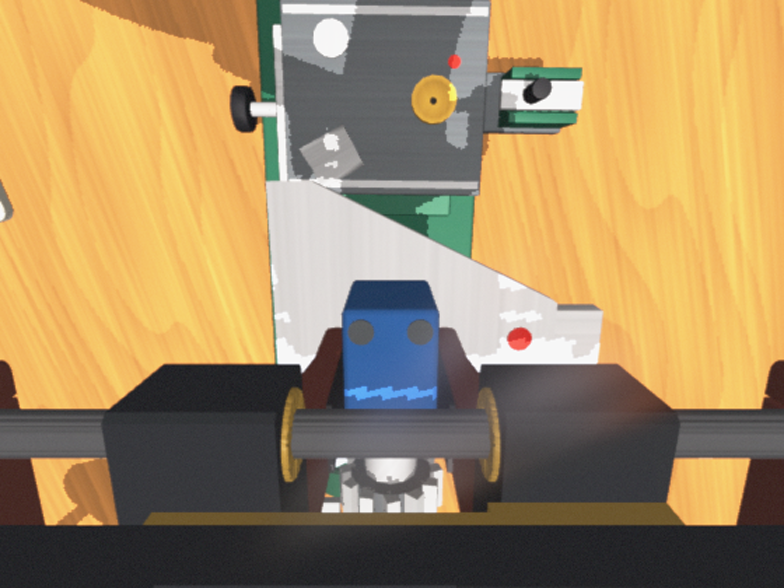

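The wrist picture shows cone (434,100), flat pad (331,38), groove (331,153), knob top (540,90) and the held fixture at the same heading as the stage. I take an enlarged crop to refine these.

```bash
python3 - <<'E'
from h import *
im,d,ci=load('wrist')
save('f.png',im,(190,0,350,140),4.2)
hsv=cv2.cvtColor(im,cv2.COLOR_RGB2HSV)
def blob(m,box):
    mm=np.zeros(m.shape,np.uint8);x0,y0,x1,y1=box;mm[y0:y1,x0:x1]=m[y0:y1,x0:x1]
    c=max(cv2.findContours(mm,0,cv2.CHAIN_APPROX_NONE)[0],key=cv2.contourArea)
    return cv2.fitEllipse(cv2.convexHull(c)),cv2.contourArea(c)
y=blob((hsv[...,1]>110)&(hsv[...,0]>12)&(hsv[...,0]<38),(280,45,340,100));print('cone',y, onz(ci,*y[0][0],76.5))
f=blob(hsv[...,2]>205,(218,6,256,46));print('flat',f,onz(ci,*f[0][0],68.8))
print(world(ci,236,27,d[27,236]),world(ci,310,72,d[72,310]))
E
```

```text
cone (((309.4490051269531, 70.59178924560547), (32.011573791503906, 35.18460464477539), 14.048747062683105), 846.0) [ 530.79164025 -117.05827746   76.5       ]
flat (((235.7401580810547, 26.594602584838867), (24.808116912841797, 27.460634231567383), 171.4952850341797), 509.5) [463.80623381 -51.91467383  68.8       ]
[463.89237826 -51.91873638  67.22348567] [ 531.94887118 -117.74361001   69.25498088]
```

View pics/f.png

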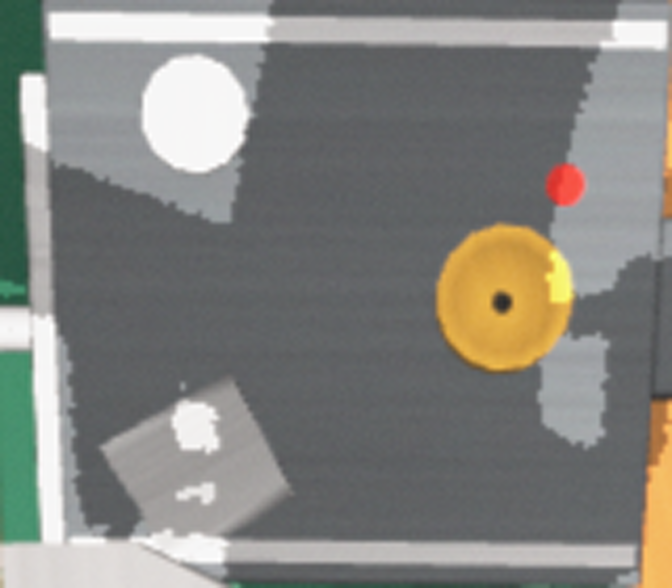

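The crop shows the cone with its dark apex hole at (502,302), the flat pad at (195,113) and the groove block centred near (197,460). Depth fits will now give the seat centres and the held fixture's pose.

```bash
python3 - <<'E'
from h import *
from scipy.optimize import least_squares
im,d,ci=load('wrist')
def pts(x0,y0,x1,y1):
    vs,us=np.mgrid[y0:y1,x0:x1];P=np.stack([us.ravel(),vs.ravel(),np.ones(us.size)])
    W=(ci['R'].T@(np.linalg.inv(ci['intrinsics'])@P*d[vs,us].ravel()-ci['t'][:,None])).T
    return W[d[vs,us].ravel()>0]
print('apex',onz(ci,309.5,71.9,68))
W=pts(285,45,335,98);c0=np.array([531,-117])
for i in range(4):
    r=np.linalg.norm(W[:,:2]-c0,axis=1);S=W[(r<11)&(r>3)]
    f=least_squares(lambda p:S[:,2]-p[2]-.7*np.linalg.norm(S[:,:2]-p[:2],axis=1),[*c0,67],loss='soft_l1');c0=f.x[:2]
print('cone fit',f.x,np.std(f.fun))
cone=f.x[:2]
W=pts(215,8,258,46);F=W[(W[:,2]>66.8)&(W[:,2]<72)];print('stage z',np.median(pts(255,60,285,75)[:,2]),'flat',len(F),F.mean(0),cv2.minEnclosingCircle(F[:,:2].astype(np.float32)))
G=pts(210,88,262,132)
g0=np.array([439,-137.]);u=cone-g0;u/=np.linalg.norm(u);n=np.array([-u[1],u[0]])
for i in range(4):
    b=(G[:,:2]-g0)@n;a=(G[:,:2]-g0)@u;S=G[(abs(b)<11)&(abs(a)<17)]
    f=least_squares(lambda p:S[:,2]-p[1]-.7*abs((S[:,:2]-g0)@n-p[0]),[0,66],loss='soft_l1');g0=g0+n*f.x[0]
b=(G[:,:2]-g0)@n;a=(G[:,:2]-g0)@u;T=a[(abs(b)<13)&(G[:,2]>68)]
print('groove line pt',g0,f.x,np.std(f.fun),'along',np.percentile(T,[1,99]),np.degrees(np.arctan2(u[1],u[0])))
# fixture: plate plane, block top plane
W=pts(200,140,240,250);W=W[abs(W[:,2]-290)<8];q=np.median(W[:,2])
A=np.c_[W[:,:2]-W[:,:2].mean(0),np.ones(len(W))];print('plate',np.linalg.lstsq(A,W[:,2],rcond=None)[0],W.mean(0))
W=pts(250,222,310,288);W=W[abs(W[:,2]-332)<6];A=np.c_[W[:,:2]-W[:,:2].mean(0),np.ones(len(W))];print('btop',np.linalg.lstsq(A,W[:,2],rcond=None)[0],W.mean(0))
o=ctrl.get_obs();R=Ro.from_rotvec(o['orientation']).as_matrix();L=(W-o['ee_pos'])@R;print('tool frame block x,y range',np.percentile(L[:,:2],[1,99],axis=0))
dot=onz(ci,520/1.4,340/1.4,290);print('dot tool',(dot-o['ee_pos'])@R)
E
```

```text
apex [ 531.5802704  -117.34423176   68.        ]
cone fit [ 530.95378909 -116.94762866   67.29137313] 0.8667543686106819
stage z 65.11146643364924 flat 574 [464.10802739 -52.01564631  68.79810419] ((463.82952880859375, -50.124759674072266), 26.44959259033203)
groove line pt [ 439.41145632 -138.88680766] [-2.76702579e-03  6.71994710e+01] 0.8140811126594357 along [-19.01158215  20.37500807] 12.301905172942828
plate [9.73606590e-04 6.24681550e-03 2.90029226e+02] [ 442.56793807 -192.30137803  290.029226  ]
btop [5.74592153e-04 1.51311031e-02 3.31930053e+02] [ 469.71746881 -218.40945189  331.93005321]
tool frame block x,y range [[ -4.16720241 -12.86815721]
 [ 25.78885625  12.49650936]]
dot tool [ 1.22160348 51.79777511 11.30484774]
```

```bash
python3 - <<'E'
from h import *
mv([480.65,-104.5,200],-15.4)
E
```

```text
turn [-0.0001 -0.0001  0.0093] shift [ 0.6208 -0.0915  0.5067] dist 161.3
```

servo_tool(
  rows=[
    [0,0,0.009,0.15,-0.02,0,20],
    [0,0,0.009,0.35,-0.05,0.1,20],
    [0,0,0.009,0.5,-0.08,0.25,20],
    [0,0,0.009,0.6,-0.092,0.4,20],
    [0,0,0.009,0.62,-0.092,0.507,20],
    [0,0,0.009,0.62,-0.092,0.507,20],
    [0,0,0.009,0.62,-0.092,0.507,20],
  ],
)

```text
t: 8.12
ee_pos: [481.6, -105.9, 201.0]
orientation: [2.498, 1.902, 0.002]
ft_force: [0.5, 0.7, -7.2]
width: 29.8
grasp_force: 30.0
```

```bash
python3 - <<'E'
from h import *
mv([480.65,-104.5,116],-15.4);st()
E
```

```text
turn [ 0.0012  0.     -0.0003] shift [ 0.0056 -0.0071  0.4248] dist 85.0
{'t': 8.125, 'ee_pos': [481.58, -105.915, 200.96], 'orientation': [2.498, 1.902, 0.002], 'ft_force': [0.532, 0.7, -7.229], 'moment': [-0.032, 0.054, -0.014], 'width': 29.789, 'grasp_force': 29.996}
```

servo_tool(
  rows=[
    [0,0,0,0.006,-0.007,0.15,20],
    [0,0,0,0.006,-0.007,0.28,20],
    [0,0,0,0.006,-0.007,0.36,20],
    [0,0,0,0.006,-0.007,0.42,20],
    [0,0,0,0.006,-0.007,0.42,20],
    [0,0,0,0.006,-0.007,0.42,20],
    [0,0,0,0.006,-0.007,0.42,20],
  ],
)

```text
t: 9.0
ee_pos: [480.5, -104.4, 116.6]
orientation: [2.499, 1.902, 0.001]
ft_force: [0.1, 0.2, -7.8]
width: 29.9
grasp_force: 30.0
```

```bash
python3 - <<'E'
from h import *
mv([480.65,-104.5,106],-15.4);st();save('g.png',grab('wrist')[0],s=1.4)
E
```

```text
turn [ 0.001  -0.     -0.0004] shift [-0.0005  0.001   0.0529] dist 10.6
{'t': 9.0, 'ee_pos': [480.468, -104.353, 116.585], 'orientation': [2.499, 1.902, 0.001], 'ft_force': [0.132, 0.201, -7.797], 'moment': [-0.058, 0.081, -0.027], 'width': 29.913, 'grasp_force': 29.997}
```

View pics/g.png

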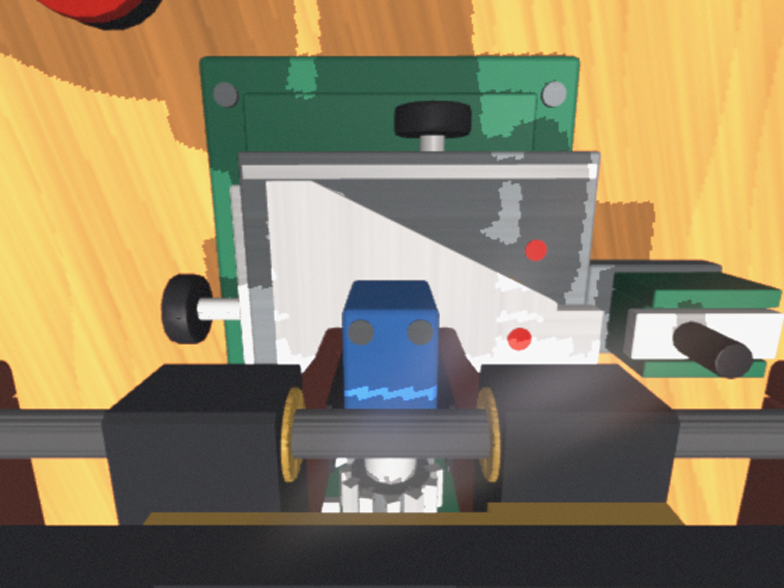

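The fixture hangs parallel over the stage, with its tongue (600,335) facing the catch bar (625,335) and its plate edges parallel to the stage's. Now I lower slowly.

servo_tool(
  rows=[
    [0,0,0,0,0.001,0.015,20],
    [0,0,0,0,0.001,0.03,20],
    [0,0,0,0,0.001,0.04,20],
    [0,0,0,0,0.001,0.045,20],
    [0,0,0,0,0.001,0.05,20],
    [0,0,0,0,0.001,0.05,20],
  ],
)

```text
t: 9.8
ee_pos: [480.0, -104.3, 105.8]
orientation: [-2.5, -1.903, 0.0]
ft_force: [0.3, 0.2, -7.0]
width: 30.1
grasp_force: 30.0
```

servo_tool(
  rows=[
    [0,0,0,0,0,0.003,20],
    [0,0,0,0,0,0.006,20],
    [0,0,0,0,0,0.006,20],
  ],
)

```text
t: 10.18
ee_pos: [480.2, -104.3, 104.8]
orientation: [2.499, 1.903, 0.0]
ft_force: [-0.6, 0.4, -6.2]
width: 29.7
grasp_force: 30.0
```

```bash
python3 - <<'E'
from h import *
mv([480.65,-104.5,103.9],-15.4);st()
E
```

```text
turn [ 0.0002  0.     -0.0004] shift [-0.0003  0.0024  0.0047] dist 1.1
{'t': 10.175, 'ee_pos': [480.201, -104.321, 104.844], 'orientation': [2.499, 1.903, 0.0], 'ft_force': [-0.575, 0.4, -6.175], 'moment': [-0.102, 0.13, -0.053], 'width': 29.684, 'grasp_force': 29.997}
```

servo_tool(
  rows=[
    [0,0,0,0,0,0.002,20],
    [0,0,0,0,0,0.003,20],
    [0,0,0,0,0,0.003,20],
  ],
)

```text
t: 10.55
ee_pos: [480.3, -104.3, 104.6]
orientation: [2.499, 1.903, 0.001]
ft_force: [-2.6, 0.7, 4.6]
width: 29.7
grasp_force: 30.0
```

```bash
python3 - <<'E'
from h import *
st()
E
```

```text
{'t': 10.55, 'ee_pos': [480.281, -104.303, 104.554], 'orientation': [2.499, 1.903, 0.001], 'ft_force': [-2.572, 0.686, 4.578], 'moment': [-0.047, 0.471, 0.008], 'width': 29.68, 'grasp_force': 30.0}
```

servo_tool(
  rows=[
    [0,0,0,0,0,-0.005,20],
    [0,0,0,0,-0.004,-0.005,20],
    [0,0,0,0,-0.004,-0.002,20],
    [0,0,0,0,-0.004,0,20],
    [0,0,0,0,-0.004,0,20],
  ],
)

```text
t: 11.18
ee_pos: [479.9, -104.2, 104.6]
orientation: [2.499, 1.902, 0.001]
ft_force: [-0.0, 0.0, 4.4]
width: 30.4
grasp_force: 30.0
```

```bash
cat >> h.py <<'E'
def fx(yaw=-15.4,n=1):
    o=ctrl.get_obs();c,s=np.cos(np.radians(yaw)),np.sin(np.radians(yaw));A=np.array([[c,s,0],[-s,c,0],[0,0,1]])
    p=A@(o['ee_pos']-np.array([480.65,-104.5,104.0]))
    print('fix-frame: dpos',p.round(2),'F',(A@(o['ft_force']-np.array([0.1,.3,-7.8]))).round(2),'M',(A@(o['moment']-np.array([-.06,.09,-.01]))).round(3),'t',o['t'],'tilt',(A@(Ro.from_rotvec(o['orientation']).as_matrix()[:,2])).round(4))
E
python3 - <<'E'
from h import *
fx()
E
```

```text
fix-frame: dpos [-0.77  0.11  0.64] F [-0.05 -0.3  12.15] M [-0.149 -0.256  0.063] t 11.175 tilt [ 0.0014  0.     -1.    ]
```

servo_tool(
  rows=[
    [0,0,0,0,0,-0.005,20],
    [0,0,0,0,-0.004,-0.005,20],
    [0,0,0,0,-0.004,-0.002,20],
    [0,0,0,0,-0.004,0,20],
    [0,0,0,0,-0.004,0,20],
  ],
)

```text
t: 11.8
ee_pos: [479.5, -104.1, 104.8]
orientation: [2.498, 1.902, 0.002]
ft_force: [4.3, -0.8, 4.9]
width: 29.5
grasp_force: 30.0
```

```bash
cat >> h.py <<'E'
def avg(n=5,yaw=-15.4):
    c,s=np.cos(np.radians(yaw)),np.sin(np.radians(yaw));A=np.array([[c,s,0],[-s,c,0],[0,0,1]]);L=[]
    for i in range(n):
        ctrl.get_image('side');o=ctrl.get_obs()
        L.append(np.r_[A@(o['ee_pos']-np.array([480.65,-104.5,104.0])),A@(o['ft_force']-np.array([0.1,.3,-7.8])),A@(o['moment']-np.array([-.06,.09,-.01]))])
    m=np.mean(L,0);print('dpos',m[:3].round(2),'F',m[3:6].round(2),'M',m[6:].round(3),'std',np.std(L,0).round(2)[:6],'t',o['t'])
E
python3 - <<'E'
from h import *
avg()
E
```

```text
dpos [-1.27  0.09  0.8 ] F [ 2.73 -0.23 13.51] M [-0.186 -0.859  0.067] std [0.01 0.01 0.01 0.18 0.39 0.77] t 12.05
```

Fx flips sign around fixture-x offset −0.8 mm while Fy stays near zero, so that is the cone's centre. I'll re-lower there.

servo_tool(
  rows=[
    [0,0,0,0,0,-0.005,20],
    [0,0,0,0,0.003,-0.005,20],
    [0,0,0,0,0.003,-0.002,20],
    [0,0,0,0,0.003,0,20],
    [0,0,0,0,0.003,0,20],
  ],
)

```text
t: 12.68
ee_pos: [479.3, -104.0, 104.9]
orientation: [2.499, 1.903, 0.001]
ft_force: [-0.1, -0.6, 11.7]
width: 29.6
grasp_force: 30.0
```

```bash
python3 - <<'E'
from h import *
avg();im,d,ci=grab('wrist')
def pts(x0,y0,x1,y1):
    vs,us=np.mgrid[y0:y1,x0:x1];P=np.stack([us.ravel(),vs.ravel(),np.ones(us.size)])
    return (ci['R'].T@(np.linalg.inv(ci['intrinsics'])@P*d[vs,us].ravel()-ci['t'][:,None])).T
yaw=np.radians(-15.4);c,s=np.cos(yaw),np.sin(yaw);A=np.array([[c,s],[-s,c]])
W=np.r_[pts(198,135,240,250),pts(340,225,420,255)];m=abs(W[:,2]-93)<4;W=W[m];L=(W[:,:2]-[480.65,-104.5])@A.T
M=np.c_[L,np.ones(len(L))];k=np.linalg.lstsq(M,W[:,2],rcond=None)[0];print('plate slopes fx,fy, z0',k,len(W),'want 92.8',np.std(W[:,2]-M@k))
S=pts(330,135,370,180);print('stage top',np.median(S[:,2]))
E
```

```text
dpos [-1.47  0.09  0.91] F [ 0.13 -0.67 18.23] M [-0.17  -0.529  0.009] std [0.01 0.01 0.01 0.47 0.31 0.38] t 12.925
plate slopes fx,fy, z0 [1.24799269e-03 3.36335865e-03 9.36243531e+01] 7037 want 92.8 0.6195833298585499
stage top 65.15289747427532
```

Readings don't match the commanded step, so I lift clear and check free-air pose first.

servo_tool(
  rows=[
    [0,0,0,0,0,-0.01,20],
    [0,0,0,0,0,-0.02,20],
    [0,0,0,0,0,-0.02,20],
    [0,0,0,0,0,-0.02,20],
  ],
)

```text
t: 13.48
ee_pos: [477.8, -103.7, 107.4]
orientation: [-2.498, -1.902, 0.003]
ft_force: [0.1, 0.5, -6.1]
width: 29.8
grasp_force: 30.0
```

```bash
python3 - <<'E'
from h import *
avg(4);avg(4)
print(ctrl.get_obs()['joint_torque'].round(1) if hasattr(ctrl.get_obs()['joint_torque'],'round') else '')
E
```

```text
dpos [-2.4   0.05  3.64] F [ 0.25 -0.    0.5 ] M [ 0.008 -0.024  0.01 ] std [0.25 0.01 0.13 0.34 0.43 0.18] t 13.675
dpos [-1.82  0.06  3.96] F [-0.12 -0.43  0.36] M [ 0.004 -0.014  0.007] std [0.08 0.01 0.05 0.34 0.13 0.37] t 13.875
[  0.  -48.4 -20.6   0.    0.   -0. ]
```

servo_tool(
  rows=[
    [0,0,0,0,0.003,0,20],
    [0,0,0,0,0.003,0,20],
    [0,0,0,0,0.003,0,20],
  ],
)

```text
t: 14.25
ee_pos: [479.7, -104.2, 108.1]
orientation: [2.5, 1.903, -0.0]
ft_force: [0.6, -0.2, -8.0]
width: 29.9
grasp_force: 30.0
```

```bash
python3 - <<'E'
from h import *
avg(4)
E
```

```text
dpos [-1.04  0.06  4.08] F [ 0.04 -0.18 -0.24] M [ 0.006 -0.045 -0.003] std [0.01 0.01 0.01 0.45 0.73 0.4 ] t 14.45
```

The arm settles over about half a second, so the earlier readings were transients. I'll go slower, with settling rows.

servo_tool(
  rows=[
    [0,0,0,0,0.003,0.002,20],
    [0,0,0,0,0.003,0.005,20],
    [0,0,0,0,0.003,0.008,20],
    [0,0,0,0,0.003,0.011,20],
    [0,0,0,0,0.003,0.013,20],
    [0,0,0,0,0.003,0.013,20],
    [0,0,0,0,0.003,0.013,20],
    [0,0,0,0,0.003,0.013,20],
    [0,0,0,0,0.003,0.013,20],
    [0,0,0,0,0.003,0.013,20],
  ],
)

```text
t: 15.7
ee_pos: [480.3, -104.3, 105.5]
orientation: [2.5, 1.903, 0.0]
ft_force: [0.6, 1.0, -7.9]
width: 29.8
grasp_force: 30.0
```

```bash
python3 - <<'E'
from h import *
avg(3)
E
```

```text
dpos [-0.42  0.07  1.48] F [-0.1  -0.54 -0.03] M [0.007 0.008 0.034] std [0.02 0.01 0.01 0.62 0.13 0.37] t 15.85
```

servo_tool(
  rows=[
    [0,0,0,0,0,0.0005,20],
    [0,0,0,0,0,0.001,20],
    [0,0,0,0,0,0.0015,20],
    [0,0,0,0,0,0.002,20],
    [0,0,0,0,0,0.0025,20],
    [0,0,0,0,0,0.003,20],
    [0,0,0,0,0,0.003,20],
    [0,0,0,0,0,0.003,20],
    [0,0,0,0,0,0.003,20],
  ],
)

```text
t: 16.98
ee_pos: [480.3, -104.3, 104.9]
orientation: [2.5, 1.903, 0.0]
ft_force: [0.1, 0.9, -7.9]
width: 30.1
grasp_force: 30.0
```

```bash
python3 - <<'E'
from h import *
avg(3)
E
```

```text
dpos [-0.41  0.07  0.9 ] F [-0.07 -0.17  0.57] M [0.002 0.003 0.023] std [0.01 0.02 0.01 0.31 0.23 0.6 ] t 17.125
```

Clean tracking now. Continue at 0.3 mm steps.

servo_tool(
  rows=[
    [0,0,0,0,0,0.0005,20],
    [0,0,0,0,0,0.001,20],
    [0,0,0,0,0,0.0015,20],
    [0,0,0,0,0,0.0015,20],
    [0,0,0,0,0,0.0015,20],
  ],
)

```text
t: 17.75
ee_pos: [480.3, -104.3, 104.7]
orientation: [2.5, 1.903, 0.0]
ft_force: [-0.8, -0.5, -3.3]
width: 29.7
grasp_force: 30.0
```

```bash
python3 - <<'E'
from h import *
avg(4)
E
```

```text
dpos [-0.37  0.07  0.68] F [-0.5  -0.39  5.3 ] M [-0.042  0.149 -0.022] std [0.02 0.02 0.01 0.37 0.37 0.87] t 17.95
```

servo_tool(
  rows=[
    [0,0,0,0,0,0.0005,20],
    [0,0,0,0,0,0.001,20],
    [0,0,0,0,0,0.001,20],
    [0,0,0,0,0,0.001,20],
  ],
)

```text
t: 18.45
ee_pos: [480.3, -104.3, 104.5]
orientation: [2.499, 1.903, 0.0]
ft_force: [-1.9, 0.6, 1.6]
width: 29.8
grasp_force: 30.0
```

```bash
python3 - <<'E'
from h import *
avg(4)
E
```

```text
dpos [-0.31  0.06  0.54] F [-2.06 -0.15  9.93] M [-0.072  0.269 -0.   ] std [0.01 0.01 0.   0.41 0.22 0.58] t 18.65
```

servo_tool(
  rows=[
    [0,0,0,0,0,-0.005,20],
    [0,0,0,0,0.003,-0.005,20],
    [0,0,0,0,0.003,-0.005,20],
    [0,0,0,0,0.003,-0.005,20],
    [0,0,0,0,0.003,-0.003,20],
    [0,0,0,0,0.003,-0.002,20],
    [0,0,0,0,0.003,-0.001,20],
    [0,0,0,0,0.003,0,20],
    [0,0,0,0,0.003,0,20],
    [0,0,0,0,0.003,0,20],
  ],
)

```text
t: 19.9
ee_pos: [480.9, -104.5, 104.5]
orientation: [2.5, 1.903, 0.0]
ft_force: [-1.2, 0.3, -4.7]
width: 29.9
grasp_force: 30.0
```

```bash
python3 - <<'E'
from h import *
avg(3)
E
```

```text
dpos [0.18 0.06 0.47] F [-0.97 -0.67  3.55] M [-0.071  0.2    0.002] std [0.01 0.02 0.01 0.25 0.37 0.05] t 20.05
```

servo_tool(
  rows=[
    [0,0,0,0,0,-0.005,20],
    [0,0,0,-0.003,0,-0.005,20],
    [0,0,0,-0.003,0,-0.005,20],
    [0,0,0,-0.003,0,-0.005,20],
    [0,0,0,-0.003,0,-0.003,20],
    [0,0,0,-0.003,0,-0.002,20],
    [0,0,0,-0.003,0,-0.001,20],
    [0,0,0,-0.003,0,0,20],
    [0,0,0,-0.003,0,0,20],
    [0,0,0,-0.003,0,0,20],
  ],
)

```text
t: 21.3
ee_pos: [480.7, -105.1, 104.5]
orientation: [2.5, 1.903, 0.0]
ft_force: [-0.2, 0.9, -5.6]
width: 29.7
grasp_force: 30.0
```

```bash
python3 - <<'E'
from h import *
avg(3)
E
```

```text
dpos [ 0.2  -0.53  0.47] F [-1.14 -0.32  3.  ] M [-0.008  0.107 -0.012] std [0.   0.   0.01 0.37 0.24 0.33] t 21.45
```

servo_tool(
  rows=[
    [0,0,0,0,0,0.0005,20],
    [0,0,0,0,0,0.001,20],
    [0,0,0,0,0,0.0015,20],
    [0,0,0,0,0,0.0015,20],
    [0,0,0,0,0,0.0015,20],
  ],
)

```text
t: 22.08
ee_pos: [480.7, -105.1, 104.3]
orientation: [2.5, 1.903, 0.0]
ft_force: [-3.0, 1.2, 3.8]
width: 29.7
grasp_force: 30.0
```

```bash
python3 - <<'E'
from h import *
avg(3)
E
```

```text
dpos [ 0.24 -0.52  0.29] F [-3.6   0.14 12.12] M [-0.06   0.416  0.029] std [0.02 0.01 0.01 0.4  0.45 0.43] t 22.225
```

servo_tool(
  rows=[
    [0,0,0,0,0,-0.006,20],
    [0,0,0,0.001,0.003,-0.006,20],
    [0,0,0,0.001,0.003,-0.006,20],
    [0,0,0,0.001,0.003,-0.006,20],
    [0,0,0,0.001,0.003,-0.004,20],
    [0,0,0,0.001,0.003,-0.003,20],
    [0,0,0,0.001,0.003,-0.002,20],
    [0,0,0,0.001,0.003,-0.001,20],
    [0,0,0,0.001,0.003,0,20],
    [0,0,0,0.001,0.003,0,20],
  ],
)

```text
t: 23.48
ee_pos: [481.3, -105.0, 104.4]
orientation: [2.499, 1.903, 0.0]
ft_force: [-1.9, 0.6, -0.8]
width: 29.9
grasp_force: 30.0
```

```bash
python3 - <<'E'
from h import *
avg(3)
E
```

```text
dpos [ 0.81 -0.33  0.33] F [-2.33 -0.42  8.06] M [-0.121  0.341 -0.017] std [0.01 0.   0.01 0.43 0.44 0.61] t 23.625
```

servo_tool(
  rows=[
    [0,0,0,0,0,-0.006,20],
    [0,0,0,0,-0.0015,-0.006,20],
    [0,0,0,0,-0.0015,-0.006,20],
    [0,0,0,0,-0.0015,-0.006,20],
    [0,0,0,0,-0.0015,-0.004,20],
    [0,0,0,0,-0.0015,-0.003,20],
    [0,0,0,0,-0.0015,-0.002,20],
    [0,0,0,0,-0.0015,-0.001,20],
    [0,0,0,0,-0.0015,0,20],
    [0,0,0,0,-0.0015,0,20],
  ],
)

```text
t: 24.88
ee_pos: [481.0, -104.9, 104.3]
orientation: [2.5, 1.903, 0.0]
ft_force: [-1.1, 0.1, -2.4]
width: 30.0
grasp_force: 30.0
```

```bash
python3 - <<'E'
from h import *
avg(3);im,d,ci=grab('wrist')
def pts(x0,y0,x1,y1):
    vs,us=np.mgrid[y0:y1,x0:x1];P=np.stack([us.ravel(),vs.ravel(),np.ones(us.size)])
    return (ci['R'].T@(np.linalg.inv(ci['intrinsics'])@P*d[vs,us].ravel()-ci['t'][:,None])).T
yaw=np.radians(-15.4);c,s=np.cos(yaw),np.sin(yaw);A=np.array([[c,s],[-s,c]])
W=np.r_[pts(198,135,240,250),pts(340,225,420,255)];m=abs(W[:,2]-93)<4;W=W[m];L=(W[:,:2]-[480.65,-104.5])@A.T
M=np.c_[L,np.ones(len(L))];k=np.linalg.lstsq(M,W[:,2],rcond=None)[0];print('plate slopes fx,fy, z0',k,len(W))
S=pts(330,130,370,175);S=S[abs(S[:,2]-65)<3];print('stage top',np.median(S[:,2]),S.mean(0),len(S))
E
```

```text
dpos [ 0.52 -0.34  0.3 ] F [-2.05 -0.25  5.92] M [-0.112  0.275  0.027] std [0.01 0.01 0.   0.09 0.16 0.18] t 25.025
plate slopes fx,fy, z0 [-4.60417442e-04  4.01369497e-03  9.29521890e+01] 7032
stage top 65.17242618717442 [535.60971278 -68.71006773  65.15702387] 1794
```

The depth shows the plate at 92.95 mm against a stage top at 65.16, so it is home within about 0.2 mm. Release.

servo_tool(
  rows=[
    [0,0,0,0,0,0,32],
    [0,0,0,0,0,0,34],
    [0,0,0,0,0,0,38],
    [0,0,0,0,0,0,45],
    [0,0,0,0,0,0,60],
    [0,0,0,0,0,0,60],
    [0,0,0,0,0,0,60],
  ],
)

```text
t: 25.95
ee_pos: [481.0, -105.0, 104.1]
orientation: [2.5, 1.903, -0.0]
ft_force: [0.2, -0.6, -0.6]
width: 60.0
grasp_force: 0.0
```

```bash
cat > pl.py <<'E'
from h import *
avg(3);im,d,ci=grab('wrist')
def pts(x0,y0,x1,y1):
    vs,us=np.mgrid[y0:y1,x0:x1];P=np.stack([us.ravel(),vs.ravel(),np.ones(us.size)])
    return (ci['R'].T@(np.linalg.inv(ci['intrinsics'])@P*d[vs,us].ravel()-ci['t'][:,None])).T
yaw=np.radians(-15.4);c,s=np.cos(yaw),np.sin(yaw);A=np.array([[c,s],[-s,c]])
W=np.r_[pts(198,135,240,250),pts(340,225,420,255)];m=abs(W[:,2]-93)<4;W=W[m];L=(W[:,:2]-[480.65,-104.5])@A.T
M=np.c_[L,np.ones(len(L))];k=np.linalg.lstsq(M,W[:,2],rcond=None)[0];print('plate slopes fx,fy, z0',k,len(W))
S=pts(330,130,370,175);S=S[abs(S[:,2]-65)<3];print('stage top',np.median(S[:,2]))
E
python3 pl.py
```

```text
dpos [ 0.46 -0.34  0.07] F [-0.18 -0.72  7.82] M [-0.035 -0.008  0.013] std [0.02 0.01 0.01 0.21 0.25 0.14] t 26.1
plate slopes fx,fy, z0 [ 2.85748060e-03 -1.71955625e-03  9.28320140e+01] 6430
stage top 65.16646101612471
```

Released and settled: plate z is 92.83 and nearly level. Now I rise and go beyond the knob.

servo_tool(
  rows=[
    [0,0,0,0,0,-0.03,60],
    [0,0,0,0,0,-0.1,60],
    [0,0,0,0,0,-0.25,60],
    [0,0,0,0,0,-0.4,60],
    [0,0,0,0,0,-0.45,30],
    [0,0,0,0,0.3,-0.45,0],
    [0,0,0,0.005,0.6,-0.45,0],
    [0,0,0,0.005,0.78,-0.45,0],
    [0,0,0,0.005,0.78,-0.45,0],
    [0,0,0,0.005,0.78,-0.45,0],
  ],
)

```text
t: 27.4
ee_pos: [630.4, -145.2, 193.2]
orientation: [-2.498, -1.902, 0.002]
ft_force: [-0.1, -0.6, -0.2]
width: 3.3
grasp_force: 0.0
```

```bash
python3 - <<'E'
from h import *
avg(4);im,d,ci=grab('wrist');save('i.png',im,s=1.4)
c,s=np.cos(np.radians(-15.4)),np.sin(np.radians(-15.4))
p=np.array([480.65,-104.5,0])+np.array([c,s,0])*155+np.array([-s,c,0])*.9+[0,0,109];print(p);mv(p,-15.4)
E
```

```text
dpos [155.24   0.57  89.9 ] F [-0.03 -0.03  8.43] M [-0.022  0.     0.02 ] std [0.21 0.02 0.26 0.19 0.44 0.25] t 27.6
[ 630.32378816 -144.79351235  109.        ]
turn [-0.0001  0.     -0.0004] shift [ 0.0015 -0.0038  0.4267] dist 85.4
```

View pics/i.png

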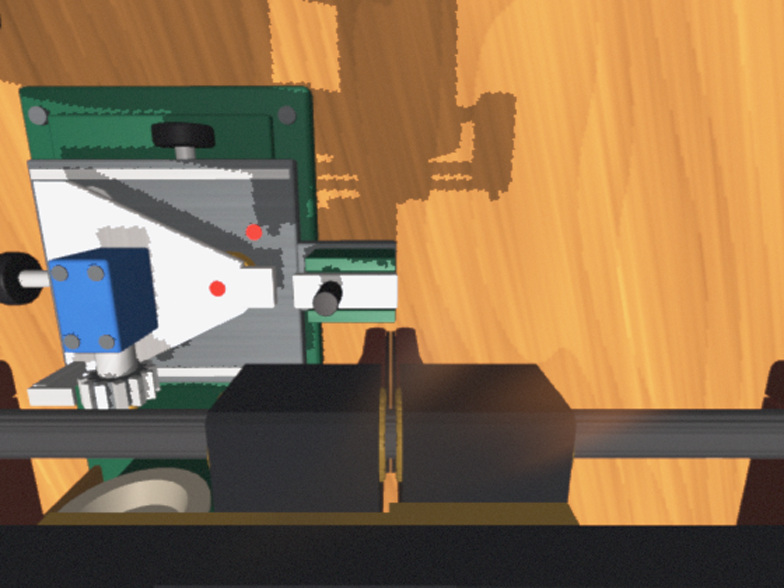

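The picture shows the fixture seated, its tongue (265,288) in line with the catch (345,292), knob top at (326,300), and the shut fingers beyond it. Now I lower beside the knob.

servo_tool(
  rows=[
    [0,0,0,0.0015,0.005,0.12,0],
    [0,0,0,0.0015,0.005,0.25,0],
    [0,0,0,0.0015,0.005,0.36,0],
    [0,0,0,0.0015,0.005,0.425,0],
    [0,0,0,0.0015,0.005,0.425,0],
    [0,0,0,0.0015,0.005,0.425,0],
    [0,0,0,0.0015,0.005,0.425,0],
    [0,0,0,0.0015,0.005,0.425,0],
  ],
)

```text
t: 28.65
ee_pos: [633.1, -145.6, 109.8]
orientation: [2.499, 1.902, 0.001]
ft_force: [-0.6, 1.0, -0.4]
width: 0.7
grasp_force: 0.0
```

```bash
python3 - <<'E'
from h import *
im,d,ci=load('wrist');c,s=np.cos(np.radians(-15.4)),np.sin(np.radians(-15.4));A=np.array([[c,s],[-s,c]])
print('knob rel',A@(onz(ci,326/1.4,300/1.4,129)[:2]-[480.65,-104.5]));avg(2)
E
```

```text
knob rel [121.95633003   3.47430797]
dpos [157.69   0.87   5.53] F [-0.05 -0.17  8.65] M [-0.005 -0.014  0.009] std [0.06 0.   0.07 0.05 0.17 0.07] t 28.75
```

servo_tool(
  rows=[
    [0,0,0,0.004,-0.03,0,0],
    [0,0,0,0.004,-0.06,0,0],
    [0,0,0,0.004,-0.075,0,0],
    [0,0,0,0.004,-0.09,0,0],
    [0,0,0,0.004,-0.105,0,0],
    [0,0,0,0.004,-0.12,0,0],
    [0,0,0,0.004,-0.135,0,0],
    [0,0,0,0.004,-0.15,0,0],
    [0,0,0,0.004,-0.165,0,0],
    [0,0,0,0.004,-0.165,0,0],
  ],
)

```text
t: 30.0
ee_pos: [600.7, -135.8, 109.1]
orientation: [-2.499, -1.903, 0.001]
ft_force: [0.1, 0.8, -0.4]
width: 0.5
grasp_force: 0.3
```

```bash
python3 - <<'E'
from h import *
avg(3)
E
```

```text
dpos [124.05   1.68   5.03] F [ 0.04 -0.42  8.23] M [-0.014 -0.044  0.   ] std [0.01 0.01 0.04 0.57 0.26 0.5 ] t 30.15
```

servo_tool(
  rows=[
    [0,0,0,0,-0.01,0,0],
    [0,0,0,0,-0.02,0,0],
    [0,0,0,0,-0.03,0,0],
    [0,0,0,0,-0.035,0,0],
    [0,0,0,0,-0.035,0,0],
  ],
)

```text
t: 30.78
ee_pos: [594.2, -134.0, 109.1]
orientation: [-2.5, -1.903, 0.0]
ft_force: [1.6, -0.8, -1.5]
width: 0.7
grasp_force: 0.7
```

```bash
python3 - <<'E'
from h import *
avg(3);im,d,ci=grab('side');
save('j.png',im,(340,220,480,320),5)
E
```

```text
dpos [117.26   1.69   5.04] F [ 1.15 -0.58  7.16] M [-0.013 -0.162 -0.016] std [0.01 0.01 0.01 0.49 0.39 0.3 ] t 30.925
```

View pics/j.png

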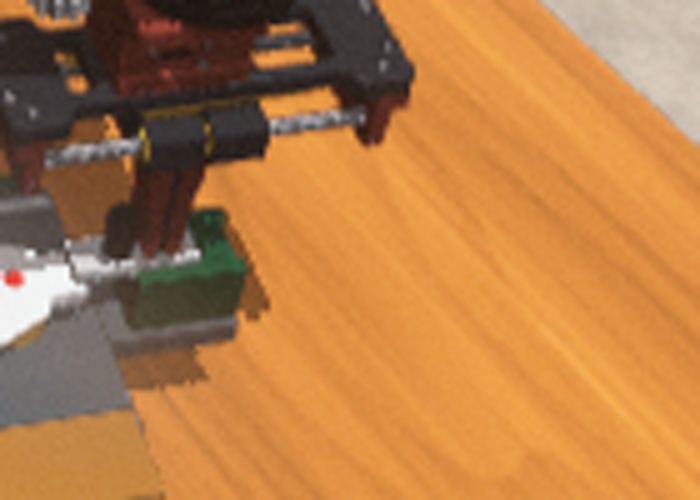

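The side crop shows the fingers behind the knob (120,230) and the bar's nose reaching over the tongue at about (85,265). I push on to the stop.

servo_tool(
  rows=[
    [0,0,0,0,-0.005,0,0],
    [0,0,0,0,-0.01,0,0],
    [0,0,0,0,-0.015,0,0],
    [0,0,0,0,-0.018,0,0],
    [0,0,0,0,-0.018,0,0],
  ],
)

```text
t: 31.6
ee_pos: [590.8, -133.1, 109.1]
orientation: [-2.5, -1.903, 0.0]
ft_force: [1.8, -0.2, -1.4]
width: 0.1
grasp_force: 0.8
```

```bash
python3 - <<'E'
from h import *
avg(3)
E
```

```text
dpos [113.76   1.69   5.06] F [ 1.74 -0.66  7.22] M [-0.032 -0.258  0.003] std [0.01 0.01 0.   0.31 0.45 0.29] t 31.75
```

servo_tool(
  rows=[
    [0,0,0,0,-0.004,0,0],
    [0,0,0,0,-0.008,0,0],
    [0,0,0,0,-0.012,0,0],
    [0,0,0,0,-0.015,0,0],
    [0,0,0,0,-0.015,0,0],
  ],
)

```text
t: 32.38
ee_pos: [588.6, -132.5, 109.2]
orientation: [2.499, 1.902, 0.001]
ft_force: [6.0, -1.2, -4.2]
width: 0.3
grasp_force: 2.5
```

```bash
python3 - <<'E'
from h import *
avg(3)
E
```

```text
dpos [111.55   1.69   5.17] F [ 4.84 -0.68  4.16] M [-0.063 -0.885  0.018] std [0.01 0.01 0.   0.15 0.12 0.26] t 32.525
```

The force rose to about 5 N short of the commanded point, so the catch is at its stop. Back off and rise.

servo_tool(
  rows=[
    [0,0,0,0,0.03,0,0],
    [0,0,0,0,0.1,0,0],
    [0,0,0,0,0.15,-0.05,0],
    [0,0,0,0,0.15,-0.2,0],
    [0,0,0,0,0.15,-0.4,0],
    [0,0,0,0,0.15,-0.6,0],
    [0,0,0,0,0.15,-0.6,0],
    [0,0,0,0,0.15,-0.6,0],
    [0,0,0,0,0.15,-0.6,0],
  ],
)

```text
t: 33.65
ee_pos: [616.2, -140.1, 227.7]
orientation: [-2.498, -1.902, 0.002]
ft_force: [-0.5, 0.1, -1.0]
width: 0.4
grasp_force: 0.0
```

```bash
python3 - <<'E'
from h import *
avg(3);im,d,ci=grab('wrist');save('k.png',im,s=1.4)
E
```

```text
dpos [140.25   1.66 123.83] F [-0.33 -0.67  8.17] M [-0.023  0.007 -0.011] std [0.1  0.01 0.12 0.14 0.16 0.24] t 33.8
```

View pics/k.png

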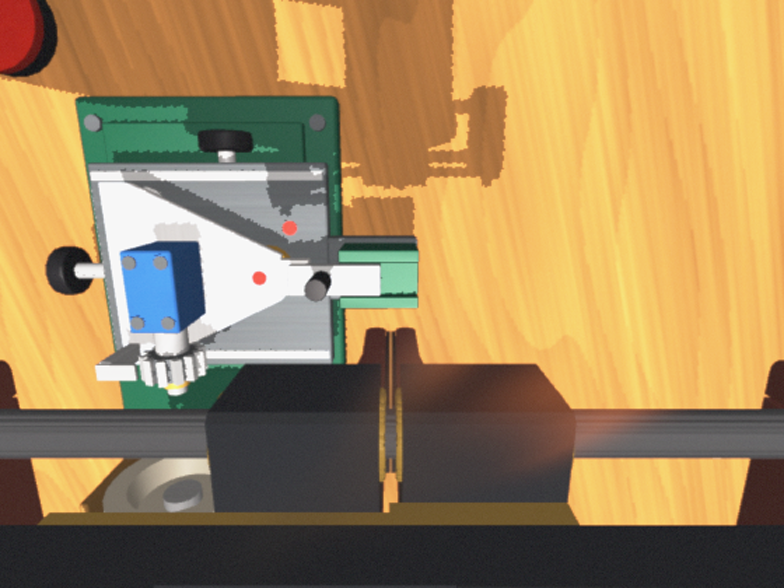

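The catch bar covers the tongue, with the knob top at (316,290) and the fixture undisturbed. A quick numeric check before handing in.

```bash
python3 - <<'E'
from h import *
im,d,ci=load('wrist');c,s=np.cos(np.radians(-15.4)),np.sin(np.radians(-15.4));A=np.array([[c,s],[-s,c]])
k=A@(onz(ci,316/1.4,290/1.4,129)[:2]-[480.65,-104.5]);print('knob',k)
vs,us=np.mgrid[125:260,70:205];P=np.stack([us.ravel(),vs.ravel(),np.ones(us.size)])
W=(ci['R'].T@(np.linalg.inv(ci['intrinsics'])@P*d[vs,us].ravel()-ci['t'][:,None])).T;W=W[abs(W[:,2]-93)<3]
L=(W[:,:2]-[480.65,-104.5])@A.T;M=np.c_[L,np.ones(len(L))];q=np.linalg.lstsq(M,W[:,2],rcond=None)[0];print(q,len(W))
if k[0]<99 and abs(q[2]-92.8)<.8 and np.abs(q[:2]).max()<.012: print(ctrl.close_job())
E
```

```text
knob [96.00604675  1.42280387]
[ 1.57872378e-03 -3.06810305e-03  9.28465289e+01] 6570
the job is handed in; nothing more can be done
None
```

The job is handed in: the fixture is seated on the stage with all three feet home to within my measurements (plate level, 92.85 mm high against 92.8 mm expected). The catch is fully over the tongue and the arm is clear; no verdict came back.

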